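Chock the capacitor on the sloping board and free the spanner

ROBOT

A 6-joint arm with a two-finger parallel gripper is mounted at the origin on the work surface. World frame = base frame: x ahead of the robot, y to its left, z up, the work surface at z = 0. Lengths are in m, angles in rad, forces in N, time in s.
With the tool pointing down it reaches from about 0.35 to 0.85 m from the base axis. Payload 8.1 kg.
Tool frame: the origin (TCP) lies midway between the tips of the shut fingers; the grasp point (between the pads) lies behind it (bot.hold_point_z is the z of the grasp point in the tool frame, in m); z points along the fingers, y is the line along which they close (so a half turn about z gives the same grasp; the last joint's range is limited). The gripper opens to 93 mm and grips with 3 to 60 N. Pads are 15 mm wide; open, the fingers measure 128 mm over their backs; the gripper's body (75 mm by 188 mm) begins 65 mm behind the grasp point.
Start: joints at [-1.272, 0.13, 1.488, -0, 1.523, -0.085], TCP at [0.225, -0.556, 0.219] pointing down, gripper open.
Joint ranges: [-2.96, 2.96], [-0.89, 2.26], [0.02, 2.5], [-1.34, 4.48], [0, 2.73], [-2.66, 2.66]. Speed limits (rad/s): [2.39, 2.39, 2.79, 3.14, 3.14, 3.14].

INTERFACE

Orientations are given as [roll, pitch, yaw] about the fixed x, y, z axes, in that order (R = Rz(yaw) Ry(pitch) Rx(roll)).
In Python, from bench import readout, snapshot, camera_params, bot gives the robot as it stands. The module is installed in compiled form; this text tells all that it offers.
- The arm moves only by the shell command python3 -m creep 'ROWS'. ROWS is JSON, a list of rows, each an object with "claw": the opening, from 0 (shut) to 1 (fully open); "translation": the shift along the tool's x, y, z each as a share of 25 mm, from -1 to 1, a list of three; "rot": the turn, a rotation vector about the tool's x, y, z each as a share of 8 degrees, from -1 to 1, a list of three. In form: [{"claw": claw, "translation": [dx, dy, dz], "rot": [rx, ry, rz]}, ...]. A call has 1 to 10 rows; each row shifts and turns the commanded pose from where the row before left it, along the tool's axes as they then stand; what a row does not reach is not made up. A row lasts 1/10 s, in which the tool goes at most 50 mm and 8.59 degrees, less where a joint would pass 70% of its speed; a pose out of reach is approached as far as the arm can. A call with a number of a shift or a turn outside -1 to 1 is refused whole. A call with a gripper value outside its range is refused whole. The fingers move at their own pace and stop on an object; the grip force is fixed at half the most. Time passes only in rows, so rows that do not move let the fingers close. It gives the time, the measured TCP pose, the force, the opening and the grip force at its end, in the units of the state.
- readout.read_state(): the state, without advancing time (a new reading comes with each control period).
- snapshot(name): name is "side" or "top"; returns the picture (420x560x3 uint8, red, green, blue); there is no depth.
- camera_params(name): a dict with "fx", "fy", "cx", "cy" (pixels), "k1" (the pictures are not rectified: a ray, as slopes to the right and down, at radius r is drawn at 1 + k1 r^2 times it, then the intrinsics apply), "R" (3x3) and "t" (3): a world point X has camera coordinates R X + t. Camera axes: x right, y down, z forward; pixel columns grow to the right and rows downward; lengths in m; the calibration is good to about 2 mm. A picture is of the moment at which its call begins. camera_params takes no time and is no camera call.
- bot.hand_in(): hands the job in; it is judged then, once.
The state is a dict: "time": time; "joint_positions": joint angles; "qd": joint speeds; "tau": joint torques, N m; "eef_pos": TCP position; "eef_rot": TCP orientation; "force": force on the tool from outside, world axes, zero at the start; "moment": the same for the moment, N m; "gripper_width": finger opening in m; "grasp_force": force on a finger pad.
Only numpy, scipy, OpenCV 4.12 (cv2) and the standard library are available. Lean on these libraries where they do the work, as an engineer would, in place of code of your own. Each camera call takes 0.05 s, during which the arm holds its last target. There are 200 camera calls.

TASK

The big capacitor lying on the sloping board is held from rolling only by a spanner that somebody shoved under its low side. Pick up the rubber wedge chock from the bench and push it, thin edge first, straight uphill against the capacitor's low side, near the middle of its length, until the capacitor has rolled up and is firmly pressed against the board's back fence, but feel for it and do not ram it, since the can dents; leave the chock there. Then take the spanner away and lay it flat on the grey tool mat; the capacitor must stay up by the fence with the chock bearing on it, and the other things on the bench are to be left where they are.

Things in the scene. Friction and masses are not known exactly. Their poses are not given: they have to be found in the camera images.
- board: White work board, 320 x 280 mm, fixed, sloping at 8 degrees, high along its back fence. Origin at the centre of its upper (sloping) surface; x runs level, along the fence; y points uphill along the slope; z stands square out of the slope. The surface reaches down to y = -140 mm (low edge, about 18 mm above the bench).
- backrail: Low steel rail fixed along the board's high edge; origin at the foot of its middle, at y = +132 mm on the board, axes as the board's. It carries the back fence: an upright aluminium strip 320 mm long, 56 mm high, parallel to it, clamped with its face anywhere from y = +112 to +122 mm on the board; its setting is not measured. Pressed home, the capacitor's centre is 38.5 mm from that face.
- capacitor_mid (a point): Centre (on the axis, mid-length) of the capacitor: a loose grey-sleeved aluminium can, 77 mm in diameter, 200 mm long, 0.8 to 1.2 kg, two terminals on its +x end. Its axis (x) lies along the fence; y and z turn as it rolls. It starts 3 to 24 mm clear of the fence, low side on the spanner's jaws. With nothing under its low side it runs down the board.
- chock_mid (a point): Grip point of the loose black rubber wedge chock, at mid-width, 20 mm above its underside, 35 mm ahead of its back. Chock: 110 mm long (y, heel to thin edge), 44 mm wide (x), 40 mm high (z), 0.18 kg; from the 3 mm thin edge a 40 degree ramp runs back 44 mm to the flat top. Starts flat on the bench. With the ramp just touching the capacitor, this point is 92 mm downhill of its centre.
- chock_edge (a point): Middle of the chock's thin edge, on its underside, 75 mm ahead of (y) and 20 mm below chock_mid. Pushing the chock uphill takes some 4 to 9 N while the capacitor still rolls; once the capacitor meets the fence the push rises steeply: 14 to 18 N, kept for a moment, is pressed home; beyond 20 N is ramming.
- spanner_mid (a point): Centre of the loose steel combination spanner, half-way up its shank: 170 mm long (x; jaws at +x, ring at -x), shank 17 mm wide (y), 7 mm thick; jaws 38 and ring 32 mm wide, 8 mm thick; 0.16 kg; flat underside 3.5 mm below this point. It lies on the board pointing uphill, jaw tips under the capacitor's low side, 66 to 80 mm from its middle towards the terminal (+x) end.
- toolmat: Grey tool mat lying fixed on the bench, 200 mm (x) by 240 mm (y), 4 mm thick; origin at the centre of its underside.
- harddisk: Loose hard disk, 147 x 101 x 26 mm, 0.6 kg, lying flat on the bench; origin at the centre of its underside. To be left alone.
- taperoll: Loose roll of red tape lying flat on the bench, 90 mm outside and 52 mm inside diameter, 25 mm high; origin at the centre of its underside. To be left alone.
- bitcase: Loose orange bit case with a clear lid, 80 (x) x 150 (y) x 35 mm, lying on the bench near the robot; origin at the centre of its underside. To be left alone.
Mind the look-alikes: they are no part of the job. Of the things shaped like the part that bears chock_mid, the black one is meant.

How it is judged:
By the outcome, as a careful person would: the job done as asked, in the order asked, and still so for the second after the job is handed in, with the robot touching nothing.
It also fails if it takes over 67 s, if anything falls off the work surface, if the arm or the gripper's body presses on something with over 40 N, if the wrist force passes 120 N, or if a joint passes its speed limit or range.

## Working session

There is one attempt and no reset: what is moved stays moved. The work goes in short steps, Python scripts to look and compute and a shell command to move; the robot and the scene stay as the last step left them, time stands still between calls to the robot, and variables do not carry over. Pictures are saved under pics/ and viewed, at most 14 in all, crops included, and the job is handed in when it is done.

```bash
mkdir -p pics; python3 - <<'E'
from bench import *
import cv2
for n in("side","top"):
    cv2.imwrite(f"pics/{n}0.png",snapshot(n)[:,:,::-1])
    print(n,camera_params(n))
print(readout.read_state(),bot.hold_point_z)
E
```

```text
side {'fx': 461.0041126879813, 'fy': 461.0041126879813, 'cx': 277.4025260229586, 'cy': 205.87686879009564, 'k1': -0.1321800800725924, 'R': array([[-0.99749198, -0.07065318,  0.00422806],
       [-0.03877234,  0.49546458, -0.86776239],
       [ 0.05921532, -0.86574995, -0.49696133]]), 't': array([0.56046893, 0.08916711, 1.29202758])}
top {'fx': 415.8801111952008, 'fy': 415.8801111952008, 'cx': 276.76324126463936, 'cy': 209.78264071231402, 'k1': -0.10909350089629688, 'R': array([[-0.00350913, -0.99975293, -0.02194937],
       [-0.99785205,  0.00493658, -0.06532157],
       [ 0.06541379,  0.021673  , -0.99762283]]), 't': array([0.00183426, 0.56197189, 1.05386468])}
{'time': 0.1, 'joint_positions': array([-1.27240919e+00,  1.31122091e-01,  1.48916610e+00, -3.02516387e-05,
        1.52298349e+00, -8.54316913e-02]), 'qd': array([ 0.0026095 , -0.00173186, -0.0013188 ,  0.00186769,  0.00086935,
        0.00025259]), 'tau': array([ 3.21195866e-04, -5.61339498e+01, -4.93098485e+01,  7.70151266e-02,
        2.90071545e-02, -6.66325013e-05]), 'eef_pos': array([ 0.22452025, -0.55585784,  0.21767292]), 'eef_rot': array([-3.13991717e+00, -1.13163364e-04,  3.83820203e-01]), 'force': array([ 0.16136378,  0.24532961, -0.35221312]), 'moment': array([ 0.03269126, -0.05027972, -0.00088902]), 'grasp_force': 0.0, 'gripper_width': 0.09281142822268669} -0.0188
```

View pics/side0.png

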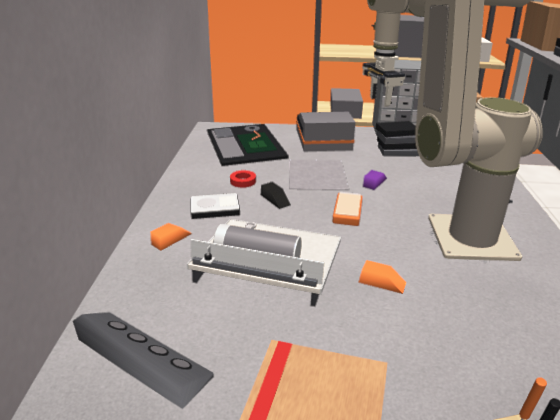

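View pics/top0.png

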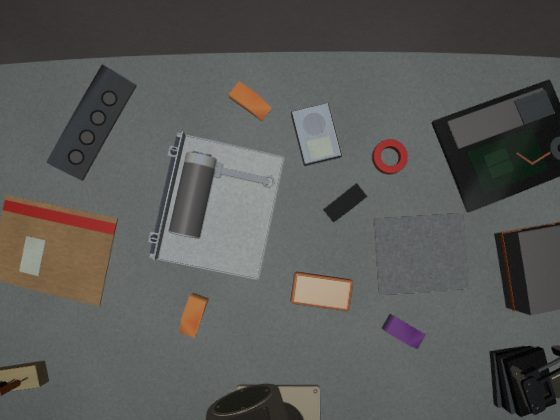

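```bash
python3 - <<'E'
import cv2,numpy as np
t=cv2.imread("pics/top0.png");s=cv2.imread("pics/side0.png")
a=cv2.resize(t[120:290,140:380],None,fx=3.3,fy=3.3,interpolation=cv2.INTER_CUBIC)
cv2.imwrite("pics/tc.png",a)
b=cv2.resize(s[165:305,180:380],None,fx=4,fy=4,interpolation=cv2.INTER_CUBIC)
cv2.imwrite("pics/sc.png",b)
E
```

```text
(no output)
```

View pics/tc.png

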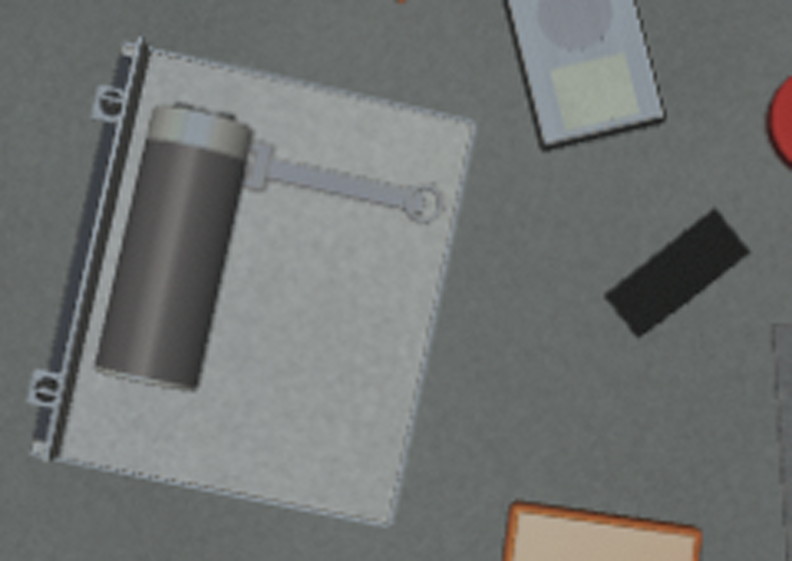

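View pics/sc.png

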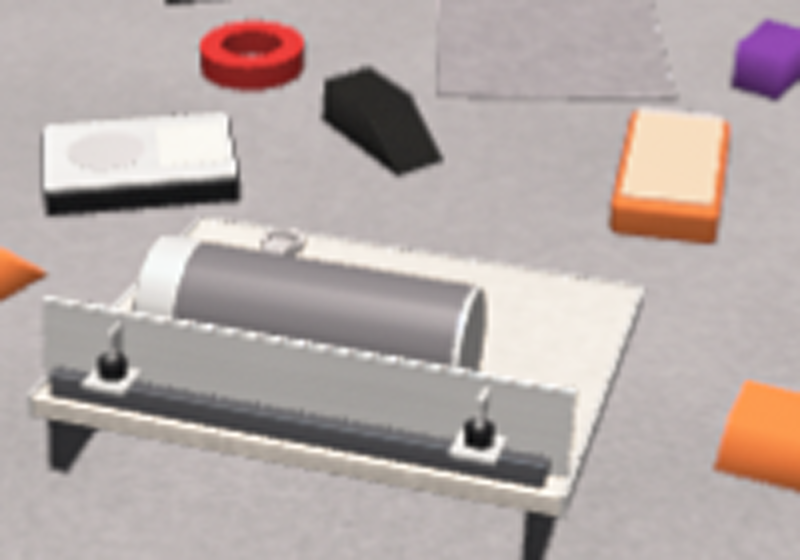

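```bash
cat >h.py <<'E'
import numpy as np,cv2
from bench import *
def ray(n,uv):
    c=camera_params(n);K=np.array([[c["fx"],0,c["cx"]],[0,c["fy"],c["cy"]],[0,0,1]])
    p=cv2.undistortPoints(np.array([[uv]],float),K,np.array([c["k1"],0,0,0,0.]))[0,0]
    return -c["R"].T@c["t"],c["R"].T@np.array([p[0],p[1],1])
def onz(n,uv,z):
    o,d=ray(n,uv);return o+d*(z-o[2])/d[2]
def proj(n,X):
    c=camera_params(n);X=np.asarray(X,float).reshape(-1,3);q=X@c["R"].T+c["t"];s=q[:,:2]/q[:,2:]
    s=s*(1+c["k1"]*(s**2).sum(1))[:,None];return s*[c["fx"],c["fy"]]+[c["cx"],c["cy"]]
def onplane(n,uv,P,nrm):
    o,d=ray(n,uv);return o+d*(nrm@(P-o))/(nrm@d)
E
cat >m.py <<'E'
from h import *
T=lambda x,y:(x/3.3+140-.35,y/3.3+120-.35)
a=onz("top",T(475,122),.018);b=onz("top",T(393,524),.018)
print("low edge",a,b,np.linalg.norm(a-b))
x=(a-b)/np.linalg.norm(a-b);yaw=np.arctan2(x[1],x[0])
yh=np.array([-x[1],x[0],0]);c8,s8=np.cos(np.radians(8)),np.sin(np.radians(8))
y=yh*c8+np.array([0,0,s8]);z=np.cross(x,y)
O=(a+b)/2+.14*y;RB=np.c_[x,y,z]
print("board",O,"yaw",np.degrees(yaw))
np.savez("board.npz",O=O,R=RB)
def B(uv,h):return RB.T@(onplane("top",T(*uv),O+h*z,z)-O)
print("ring",B((424,205),.008),"jaw corners low",B((262,190),.008),B((272,145),.008),"shank near jaw",B((275,172),.007))
print("can R edge",B((247,150),.045),B((200,388),.045),"L edge",B((150,105),.045),B((96,370),.045))
print("fence top",B((140,42),.056),B((53,458),.056))
for n,p,h in(("thin1",(605,297),.003),("thin2",(640,337),.003),("heel1",(716,209),.04),("heel2",(749,252),.04)):print(n,onz("top",T(*p),h))
# toolmat via full image
print("mat",[onz("top",p,.004).round(3) for p in((374,219),(466,213),(470,290),(378,295))])
# check with side: project predicted corners
print(proj("side",[a,b]))
E
python3 m.py
```

```text
low edge [ 0.70068975 -0.01880538  0.018     ] [0.38594563 0.04627294 0.018     ] 0.32140169199571095
board [0.57138941 0.14949954 0.03748423] yaw -11.682186045960416
ring [ 0.08667585 -0.11318385  0.008     ] jaw corners low [0.07162334 0.01146343 0.008     ] [0.10734415 0.01122668 0.008     ] shank near jaw [0.08747447 0.00466549 0.007     ]
can R edge [0.09448631 0.02679039 0.045     ] [-0.08493656  0.02407535  0.045     ] L edge [0.11212911 0.10369322 0.045     ] [-0.08721951  0.10094577  0.045     ]
fence top [0.15457982 0.11939902 0.056     ] [-0.15513825  0.11663493  0.056     ]
thin1 [ 0.5627339  -0.12099078  0.003     ]
thin2 [ 0.53091524 -0.14834595  0.003     ]
heel1 [ 0.62770832 -0.20394616  0.04      ]
heel2 [ 0.59438339 -0.22879391  0.04      ]
mat [array([ 0.538, -0.254,  0.004]), array([ 0.552, -0.501,  0.004]), array([ 0.349, -0.508,  0.004]), array([ 0.34 , -0.262,  0.004])]
[[230.34970963 218.60061358]
 [339.96165997 235.47206182]]
```

```bash
cat >go.py <<'E'
from h import *
from scipy.spatial.transform import Rotation as Ro
def st():return readout.read_state()
def go(pos,R):
    s=st();R0=Ro.from_euler("xyz",s["eef_rot"]).as_matrix()
    d=np.asarray(pos)-s["eef_pos"]
    print("t %.1f"%s["time"],"pos",s["eef_pos"].round(4),"F",s["force"].round(1),"w",s["gripper_width"].round(4),"gf",s["grasp_force"])
    print("now-axes",(R0.T@d/.025).round(2),"target-axes",(R.T@d/.025).round(2),"rot",(np.degrees(Ro.from_matrix(R0.T@R).as_rotvec())/8).round(2))
def down(yawx):
    a=np.radians(yawx);x=np.array([np.cos(a),np.sin(a),0]);z=np.array([0,0,-1.]);return np.c_[x,np.cross(z,x),z]
E
N='{"claw":1,"translation":[0,0,0],"rot":[0,0,-1]}'; 
python3 -m creep '[{"claw":1,"translation":[0,0,0],"rot":[0,0,-1]},{"claw":1,"translation":[0,0,0],"rot":[0,0,-1]},{"claw":1,"translation":[0,0,0],"rot":[0,0,-1]},{"claw":1,"translation":[0,0,0],"rot":[0,0,-1]},{"claw":1,"translation":[0,0,0],"rot":[0,0,-1]},{"claw":1,"translation":[0,0,0],"rot":[0,0,-1]},{"claw":1,"translation":[0,0,0],"rot":[0,0,-1]},{"claw":1,"translation":[0,0,0],"rot":[0,0,-1]},{"claw":1,"translation":[0,0,0],"rot":[0,0,-1]},{"claw":1,"translation":[0,0,0],"rot":[0,0,-1]}]'
python3 -m creep '[{"claw":1,"translation":[0,0,0],"rot":[0,0,-1]},{"claw":1,"translation":[0,0,0],"rot":[0,0,-1]},{"claw":1,"translation":[0,0,0],"rot":[0,0,-1]},{"claw":1,"translation":[0,0,0],"rot":[0,0,-0.3]},{"claw":1,"translation":[0,0,0],"rot":[0,0,0]}]'
python3 -c "
from go import *
go([.5914,-.191,.1],down(128.2))"
```

```text
time: 1.1
eef_pos: [0.2246, -0.556, 0.218]
eef_rot: [-3.141, -0.001, 1.786]
force: [0.1, -0.5, 0.3]
gripper_width: 0.0932
grasp_force: 0.0
time: 1.6
eef_pos: [0.2246, -0.5561, 0.2181]
eef_rot: [3.141, -0.001, 2.241]
force: [0.3, 0.1, -0.1]
gripper_width: 0.0928
grasp_force: 0.0Traceback (most recent call last):
  File "<string>", line 3, in <module>
    go([.5914,-.191,.1],down(128.2))
    ~~^^^^^^^^^^^^^^^^^^^^^^^^^^^^^^
  File "go.py", line 7, in go
    print("t %.1f"%s["time"],"pos",s["eef_pos"].round(4),"F",s["force"].round(1),"w",s["gripper_width"].round(4),"gf",s["grasp_force"])
                                                                                     ^^^^^^^^^^^^^^^^^^^^^^^^
AttributeError: 'float' object has no attribute 'round'
```

```bash
sed -i 's/s\["gripper_width"\].round(4)/round(s["gripper_width"],4)/' go.py
python3 -c "
from go import *
go([.5914,-.191,.1],down(128.2))"
```

```text
t 1.6 pos [ 0.2246 -0.5561  0.2181] F [ 0.3  0.1 -0.1] w 0.0928 gf 0.0
now-axes [ 2.32 20.57  4.73] target-axes [ 2.4  20.56  4.72] rot [ 0.   -0.01  0.03]
```

```bash

python3 -m creep '[{"claw":1,"translation":[0.1,1,0],"rot":[0,0,0]},{"claw":1,"translation":[0.1,1,0],"rot":[0,0,0]},{"claw":1,"translation":[0.1,1,0],"rot":[0,0,0]},{"claw":1,"translation":[0.1,1,0],"rot":[0,0,0]},{"claw":1,"translation":[0.1,1,0],"rot":[0,0,0]},{"claw":1,"translation":[0.1,1,0],"rot":[0,0,0]},{"claw":1,"translation":[0.1,1,0],"rot":[0,0,0]},{"claw":1,"translation":[0.1,1,0],"rot":[0,0,0]},{"claw":1,"translation":[0.1,1,0],"rot":[0,0,0]},{"claw":1,"translation":[0.1,1,0],"rot":[0,0,0]}]'
python3 -m creep '[{"claw":1,"translation":[0.1,1,0],"rot":[0,0,0]},{"claw":1,"translation":[0.1,1,0],"rot":[0,0,0]},{"claw":1,"translation":[0.1,1,0.3],"rot":[0,0,0]},{"claw":1,"translation":[0.1,1,0.3],"rot":[0,0,0]},{"claw":1,"translation":[0.1,1,0.5],"rot":[0,0,0]},{"claw":1,"translation":[0.1,1,0.6],"rot":[0,0,0]},{"claw":1,"translation":[0.1,1,0.6],"rot":[0,0,0]},{"claw":1,"translation":[0.1,1,0.6],"rot":[0,0,0]},{"claw":1,"translation":[0.1,1,0.6],"rot":[0,0,0]},{"claw":1,"translation":[0.1,1,0.6],"rot":[0,0,0]}]'
python3 -m creep '[{"claw":1,"translation":[0.3,0.57,0.6],"rot":[0,0,0]},{"claw":1,"translation":[0,0,0],"rot":[0,0,0]},{"claw":1,"translation":[0,0,0],"rot":[0,0,0]}]'
python3 -c "
from go import *
go([.5914,-.191,.007],down(128.2))
im=snapshot('side')[:,:,::-1]
cv2.imwrite('pics/s1.png',cv2.resize(im[130:250,200:360],None,fx=4,fy=4,interpolation=cv2.INTER_CUBIC))"
```

```text
time: 2.6
eef_pos: [0.4056, -0.3806, 0.2184]
eef_rot: [-3.142, -0.0, 2.239]
force: [-0.2, 0.0, 0.6]
gripper_width: 0.0927
grasp_force: 0.0
time: 3.6
eef_pos: [0.586, -0.2057, 0.1152]
eef_rot: [-3.141, -0.0, 2.239]
force: [-0.0, -0.3, 0.7]
gripper_width: 0.0928
grasp_force: 0.0
time: 3.9
eef_pos: [0.5913, -0.1918, 0.1006]
eef_rot: [-3.14, -0.001, 2.241]
force: [0.6, -1.3, 0.5]
gripper_width: 0.0931
grasp_force: 0.0
t 3.9 pos [ 0.5913 -0.1918  0.1006] F [ 0.6 -1.3  0.5] w 0.0931 gf 0.0
now-axes [0.02 0.03 3.74] target-axes [0.02 0.02 3.74] rot [-0.01 -0.01  0.03]
```

View pics/s1.png

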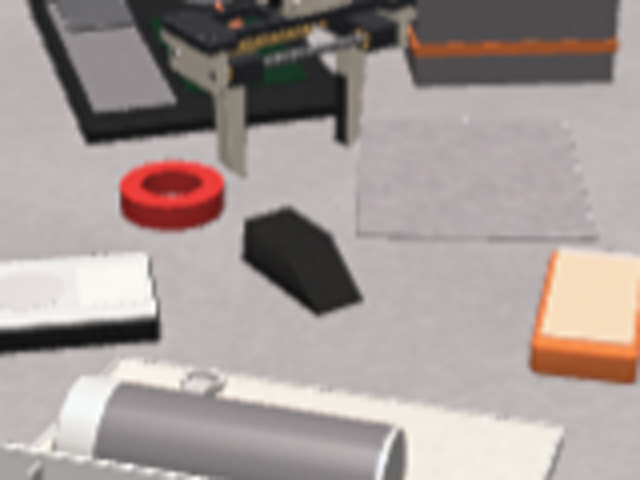

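The fingers (crop px ~235,170 and 345,140) straddle the chock (300,260), clear of tape and disk. Going down and gripping.

```bash

python3 -m creep '[{"claw":1,"translation":[0,0,0.8],"rot":[0,0,0]},{"claw":1,"translation":[0,0,0.8],"rot":[0,0,0]},{"claw":1,"translation":[0,0,0.8],"rot":[0,0,0]},{"claw":1,"translation":[0,0,0.8],"rot":[0,0,0]},{"claw":1,"translation":[0,0,0.5],"rot":[0,0,0]},{"claw":1,"translation":[0,0,0],"rot":[0,0,0]},{"claw":1,"translation":[0,0,0],"rot":[0,0,0]}]'
python3 -m creep '[{"claw":0,"translation":[0,0,0],"rot":[0,0,0]},{"claw":0,"translation":[0,0,0],"rot":[0,0,0]},{"claw":0,"translation":[0,0,0],"rot":[0,0,0]},{"claw":0,"translation":[0,0,0],"rot":[0,0,0]},{"claw":0,"translation":[0,0,0],"rot":[0,0,0]},{"claw":0,"translation":[0,0,0],"rot":[0,0,0]},{"claw":0,"translation":[0,0,0],"rot":[0,0,0]},{"claw":0,"translation":[0,0,0],"rot":[0,0,0]}]'
python3 -m creep '[{"claw":0,"translation":[0,0,0],"rot":[0,0,0]},{"claw":0,"translation":[0,0,-0.5],"rot":[0,0,0]},{"claw":0,"translation":[0,0,-0.8],"rot":[0,0,0]},{"claw":0,"translation":[0,0,-1],"rot":[0,0,0]},{"claw":0,"translation":[0,0,-1],"rot":[0,0,0]},{"claw":0,"translation":[0,0,-1],"rot":[0,0,0]},{"claw":0,"translation":[0,0,-1],"rot":[0,0,0]},{"claw":0,"translation":[0,0,0],"rot":[0,0,0]},{"claw":0,"translation":[0,0,0],"rot":[0,0,0]}]'

```

```text
time: 4.65
eef_pos: [0.5923, -0.1926, 0.0096]
eef_rot: [3.141, 0.001, 2.24]
force: [0.3, -0.4, 0.1]
gripper_width: 0.093
grasp_force: 0.0
time: 5.45
eef_pos: [0.5921, -0.1918, 0.0086]
eef_rot: [3.141, 0.0, 2.241]
force: [0.8, 0.0, 0.4]
gripper_width: 0.0441
grasp_force: 29.9
time: 6.35
eef_pos: [0.5923, -0.1921, 0.1415]
eef_rot: [3.141, 0.001, 2.241]
force: [0.3, -0.9, -1.3]
gripper_width: 0.0437
grasp_force: 29.9
```

```bash
cat >>go.py <<'E'
b=np.load("board.npz");O0=b["O"];R_=b["R"]
mid=O0-.14*R_[:,1]
RB=Ro.from_euler("zx",[-11.2,0],degrees=True).as_matrix()@Ro.from_euler("x",8,degrees=True).as_matrix()
O=mid+.14*RB[:,1]
RT=np.c_[RB[:,1],RB[:,0],-RB[:,2]]
def bd(p):return O+RB@np.asarray(p)
E
python3 -c "
from go import *
go(bd([.006,-.068,.0086+.06]),RT);print(O,bd([.006,-.068,.0686]))"
```

```text
t 6.3 pos [ 0.5923 -0.1921  0.1415] F [ 0.3 -0.9 -1.3] w 0.0437 gf 29.921742975711823
now-axes [9.09 5.61 1.82] target-axes [ 9.81 -3.28  3.22] rot [-0.43  0.94  6.19]
[0.57024586 0.14973098 0.03748423] [0.56119779 0.07314434 0.09595285]
```

```bash

python3 -m creep '[{"claw":0,"translation":[0,0,0],"rot":[-0.06,0.13,0.88]},{"claw":0,"translation":[0,0,0],"rot":[-0.06,0.13,0.88]},{"claw":0,"translation":[0,0,0],"rot":[-0.06,0.13,0.88]},{"claw":0,"translation":[0,0,0],"rot":[-0.06,0.13,0.88]},{"claw":0,"translation":[0,0,0],"rot":[-0.06,0.13,0.88]},{"claw":0,"translation":[0,0,0],"rot":[-0.06,0.14,0.88]},{"claw":0,"translation":[0,0,0],"rot":[-0.07,0.15,0.91]},{"claw":0,"translation":[0,0,0],"rot":[0,0,0]}]'
python3 -m creep '[{"claw":0,"translation":[0.6,-0.2,0],"rot":[0,0,0]},{"claw":0,"translation":[0.98,-0.33,0.3],"rot":[0,0,0]},{"claw":0,"translation":[0.98,-0.33,0.3],"rot":[0,0,0]},{"claw":0,"translation":[0.98,-0.33,0.3],"rot":[0,0,0]},{"claw":0,"translation":[0.98,-0.33,0.3],"rot":[0,0,0]},{"claw":0,"translation":[0.98,-0.33,0.3],"rot":[0,0,0]},{"claw":0,"translation":[0.98,-0.33,0.4],"rot":[0,0,0]},{"claw":0,"translation":[0.98,-0.33,0.4],"rot":[0,0,0]},{"claw":0,"translation":[0.98,-0.33,0.4],"rot":[0,0,0]},{"claw":0,"translation":[0.98,-0.33,0.4],"rot":[0,0,0]}]'
python3 -m creep '[{"claw":0,"translation":[0.35,-0.1,0],"rot":[0,0,0]},{"claw":0,"translation":[0,0,0],"rot":[0,0,0]},{"claw":0,"translation":[0,0,0],"rot":[0,0,0]}]'
python3 -c "
from go import *
go(bd([.006,-.068,.0086+.01]),RT);
im=snapshot('side')[:,:,::-1]
cv2.imwrite('pics/s2.png',cv2.resize(im[165:305,180:380],None,fx=4,fy=4,interpolation=cv2.INTER_CUBIC))
cv2.imwrite('pics/t2.png',cv2.resize(snapshot('top')[120:290,140:380,::-1],None,fx=3.3,fy=3.3,interpolation=cv2.INTER_CUBIC))"
```

```text
time: 7.15
eef_pos: [0.5904, -0.1919, 0.1384]
eef_rot: [-3.138, -0.141, 1.371]
force: [-0.9, -0.0, -1.8]
gripper_width: 0.0435
grasp_force: 29.9
time: 8.15
eef_pos: [0.5606, 0.065, 0.0963]
eef_rot: [3.142, -0.139, 1.379]
force: [-0.8, -0.6, -2.1]
gripper_width: 0.0436
grasp_force: 29.9
time: 8.45
eef_pos: [0.5611, 0.0717, 0.0987]
eef_rot: [3.14, -0.139, 1.377]
force: [-0.1, -0.8, -2.0]
gripper_width: 0.0437
grasp_force: 29.9
t 8.4 pos [0.5611 0.0717 0.0987] F [-0.1 -0.8 -2. ] w 0.0437 gf 29.92171436548233
now-axes [ 0.04 -0.01  2.12] target-axes [ 0.04 -0.01  2.12] rot [0.01 0.   0.01]
```

View pics/s2.png

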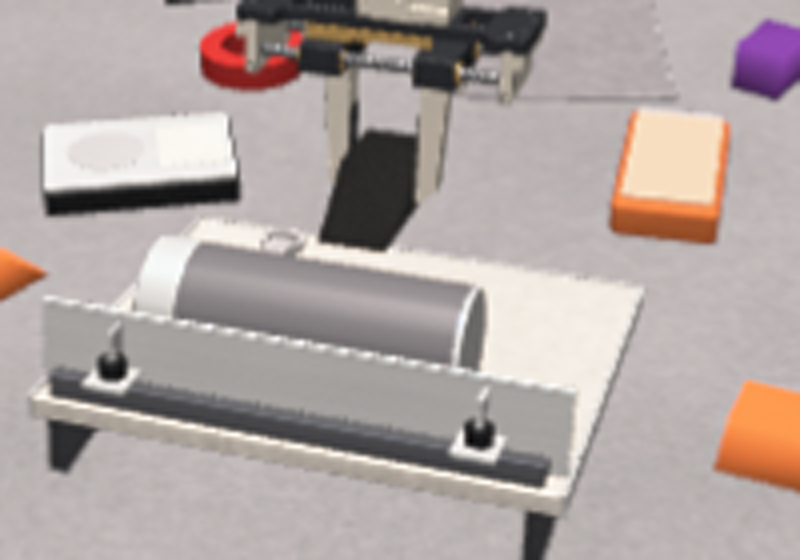

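The chock hangs level with the slope above the board, ramp facing the can; clear of the spanner (ring at 283,240). Lowering by feel.

```bash

python3 -m creep '[{"claw":0,"translation":[0,0,0.6],"rot":[0,0,0]},{"claw":0,"translation":[0,0,0.6],"rot":[0,0,0]},{"claw":0,"translation":[0,0,0.5],"rot":[0,0,0]},{"claw":0,"translation":[0,0,0.4],"rot":[0,0,0]},{"claw":0,"translation":[0,0,0],"rot":[0,0,0]},{"claw":0,"translation":[0,0,0],"rot":[0,0,0]}]'
python3 -m creep '[{"claw":0,"translation":[0,0,0.1],"rot":[0,0,0]},{"claw":0,"translation":[0,0,0.1],"rot":[0,0,0]},{"claw":0,"translation":[0,0,0],"rot":[0,0,0]}]'
python3 -m creep '[{"claw":0,"translation":[0,0,0.08],"rot":[0,0,0]},{"claw":0,"translation":[0,0,0],"rot":[0,0,0]}]'
python3 -c "
from go import *
s=st();print(RB.T@(s['eef_pos']-O),RB.T@s['force'])"
```

```text
time: 9.15
eef_pos: [0.5622, 0.0791, 0.0459]
eef_rot: [-3.141, -0.14, 1.375]
force: [1.2, -0.2, -0.2]
gripper_width: 0.0438
grasp_force: 29.9
time: 9.45
eef_pos: [0.5627, 0.0797, 0.0415]
eef_rot: [3.141, -0.14, 1.375]
force: [0.2, -0.4, -1.9]
gripper_width: 0.044
grasp_force: 29.9
time: 9.65
eef_pos: [0.5626, 0.08, 0.0394]
eef_rot: [3.141, -0.14, 1.375]
force: [-0.1, 0.5, -2.6]
gripper_width: 0.0439
grasp_force: 29.9
[ 0.00605315 -0.06898554  0.011581  ] [-0.23322863  0.09436311 -2.59671476]
```

```bash

python3 -m creep '[{"claw":0,"translation":[0,0,0.06],"rot":[0,0,0]},{"claw":0,"translation":[0,0,0],"rot":[0,0,0]}]'
python3 -m creep '[{"claw":0,"translation":[0,0,0.04],"rot":[0,0,0]},{"claw":0,"translation":[0,0,0],"rot":[0,0,0]}]'
python3 -m creep '[{"claw":0,"translation":[0,0,0.03],"rot":[0,0,0]},{"claw":0,"translation":[0,0,0],"rot":[0,0,0]}]'
python3 -c "
from go import *
s=st();print(RB.T@(s['eef_pos']-O),RB.T@s['force'])"
```

```text
time: 9.85
eef_pos: [0.5626, 0.0801, 0.0378]
eef_rot: [3.141, -0.14, 1.375]
force: [-0.1, -0.5, -1.0]
gripper_width: 0.0436
grasp_force: 29.9
time: 10.05
eef_pos: [0.5627, 0.0803, 0.0369]
eef_rot: [3.141, -0.14, 1.375]
force: [0.6, 0.0, -2.1]
gripper_width: 0.0436
grasp_force: 29.9
time: 10.25
eef_pos: [0.5628, 0.0804, 0.0363]
eef_rot: [3.141, -0.14, 1.375]
force: [0.2, -1.0, -1.8]
gripper_width: 0.044
grasp_force: 29.9
[ 0.00620415 -0.06895347  0.0084774 ] [ 0.37572046 -1.14883845 -1.61855105]
```

```bash

python3 -m creep '[{"claw":0,"translation":[0,0,0.04],"rot":[0,0,0]},{"claw":0,"translation":[0,0,0],"rot":[0,0,0]}]' | grep -E "pos|^force"
python3 -m creep '[{"claw":0,"translation":[0,0,0.04],"rot":[0,0,0]},{"claw":0,"translation":[0,0,0],"rot":[0,0,0]}]'| grep -E "pos|^force"

```

```text
eef_pos: [0.5629, 0.0804, 0.0362]
force: [-6.2, -1.3, 7.5]
eef_pos: [0.563, 0.0804, 0.0362]
force: [-10.3, -3.9, 16.6]
```

```bash

python3 -m creep '[{"claw":0,"translation":[0,0,-0.06],"rot":[0,0,0]},{"claw":0,"translation":[0,0,0],"rot":[0,0,0]}]' | grep -E "pos|^force"
python3 -m creep '[{"claw":0,"translation":[0.4,0,0],"rot":[0,0,0]},{"claw":0,"translation":[0.2,0,0],"rot":[0,0,0]},{"claw":0,"translation":[0,0,0],"rot":[0,0,0]}]'| grep -E "pos|^force"
python3 -c "
from go import *
s=st();print(RB.T@(s['eef_pos']-O),RB.T@s['force'])"
```

```text
eef_pos: [0.5632, 0.0804, 0.0362]
force: [-2.1, -1.0, 6.2]
eef_pos: [0.5665, 0.0959, 0.0384]
force: [-0.5, 0.6, 4.5]
[ 0.00673367 -0.05289532  0.00840287] [-0.62133866  1.14367912  4.40538516]
```

```bash

python3 -m creep '[{"claw":0,"translation":[0.2,0,-0.02],"rot":[0,0,0]},{"claw":0,"translation":[0.2,0,0],"rot":[0,0,0]},{"claw":0,"translation":[0,0,0],"rot":[0,0,0]}]'| grep -E "pos|^force"
for i in 1; do :; done
python3 -m creep '[{"claw":0,"translation":[0.1,0,0],"rot":[0,0,0]},{"claw":0,"translation":[0.1,0,0],"rot":[0,0,0]},{"claw":0,"translation":[0,0,0],"rot":[0,0,0]}]'| grep -E "pos|^force"
python3 -m creep '[{"claw":0,"translation":[0.1,0,0],"rot":[0,0,0]},{"claw":0,"translation":[0.1,0,0],"rot":[0,0,0]},{"claw":0,"translation":[0,0,0],"rot":[0,0,0]}]'| grep -E "pos|^force"
python3 -c "
from go import *
s=st();print(RB.T@(s['eef_pos']-O),RB.T@s['force'])"
```

```text
eef_pos: [0.5677, 0.1055, 0.0399]
force: [0.4, 1.3, 2.8]
eef_pos: [0.5686, 0.1098, 0.0404]
force: [-0.3, -1.6, 2.4]
eef_pos: [0.5696, 0.1148, 0.0412]
force: [0.3, -0.7, 2.6]
[ 0.00611035 -0.03356072  0.00844121] [ 0.3845691  -0.28024115  2.65162784]
```

```bash

python3 -m creep '[{"claw":0,"translation":[0.08,0,0],"rot":[0,0,0]},{"claw":0,"translation":[0.08,0,0],"rot":[0,0,0]},{"claw":0,"translation":[0,0,0],"rot":[0,0,0]}]'| grep -E "pos|^force"
python3 -m creep '[{"claw":0,"translation":[0.08,0,0],"rot":[0,0,0]},{"claw":0,"translation":[0.08,0,0],"rot":[0,0,0]},{"claw":0,"translation":[0,0,0],"rot":[0,0,0]}]'| grep -E "pos|^force"
python3 -c "
from go import *
s=st();print(RB.T@(s['eef_pos']-O),RB.T@s['force'])"
```

```text
eef_pos: [0.5703, 0.1186, 0.0417]
force: [-0.5, -1.4, 2.2]
eef_pos: [0.571, 0.1222, 0.0422]
force: [-0.8, -3.4, 1.9]
[ 0.00608751 -0.02591445  0.008417  ] [-0.10135652 -3.18368612  2.3605503 ]
```

```bash

python3 -m creep '[{"claw":0,"translation":[0.08,0,0],"rot":[0,0,0]},{"claw":0,"translation":[0.08,0,0],"rot":[0,0,0]},{"claw":0,"translation":[0,0,0],"rot":[0,0,0]}]'| grep -E "pos|^force"
python3 -m creep '[{"claw":0,"translation":[0.08,0,0],"rot":[0,0,0]},{"claw":0,"translation":[0,0,0],"rot":[0,0,0]}]'| grep -E "pos|^force"
python3 -m creep '[{"claw":0,"translation":[0.08,0,0],"rot":[0,0,0]},{"claw":0,"translation":[0,0,0],"rot":[0,0,0]}]'| grep -E "pos|^force"
python3 -c "
from go import *
s=st();print(RB.T@(s['eef_pos']-O),RB.T@s['force'])"
```

```text
eef_pos: [0.5717, 0.1258, 0.0428]
force: [-0.7, -5.6, 2.8]
eef_pos: [0.5721, 0.1276, 0.043]
force: [-1.4, -5.6, 3.0]
eef_pos: [0.5725, 0.1295, 0.0433]
force: [-1.1, -4.4, 2.6]
[ 0.00614123 -0.01838765  0.0084536 ] [-0.20689459 -4.12462273  3.20713839]
```

```bash

python3 -m creep '[{"claw":0,"translation":[0.05,0,0],"rot":[0,0,0]},{"claw":0,"translation":[0,0,0],"rot":[0,0,0]}]'| grep -E "pos|^force"
python3 -m creep '[{"claw":0,"translation":[0.05,0,0],"rot":[0,0,0]},{"claw":0,"translation":[0,0,0],"rot":[0,0,0]}]'| grep -E "pos|^force"
python3 -m creep '[{"claw":0,"translation":[0.05,0,0],"rot":[0,0,0]},{"claw":0,"translation":[0,0,0],"rot":[0,0,0]}]'| grep -E "pos|^force"

```

```text
eef_pos: [0.5727, 0.1306, 0.0435]
force: [-1.6, -6.0, 3.2]
eef_pos: [0.5729, 0.1318, 0.0436]
force: [-1.7, -5.4, 3.2]
eef_pos: [0.5732, 0.133, 0.0438]
force: [-2.2, -5.9, 3.8]
```

```bash

python3 -m creep '[{"claw":0,"translation":[0.04,0,0],"rot":[0,0,0]},{"claw":0,"translation":[0,0,0],"rot":[0,0,0]}]'| grep -E "pos|^force"
python3 -m creep '[{"claw":0,"translation":[0.04,0,0],"rot":[0,0,0]},{"claw":0,"translation":[0,0,0],"rot":[0,0,0]}]'| grep -E "pos|^force"
python3 -m creep '[{"claw":0,"translation":[0.04,0,0],"rot":[0,0,0]},{"claw":0,"translation":[0,0,0],"rot":[0,0,0]}]'| grep -E "pos|^force"

```

```text
eef_pos: [0.5734, 0.1339, 0.0439]
force: [-1.0, -6.6, 3.8]
eef_pos: [0.5736, 0.1349, 0.044]
force: [-2.4, -5.8, 3.0]
eef_pos: [0.5738, 0.1359, 0.0442]
force: [-1.5, -6.5, 3.6]
```

```bash

python3 -m creep '[{"claw":0,"translation":[0.04,0,0],"rot":[0,0,0]},{"claw":0,"translation":[0,0,0],"rot":[0,0,0]}]'| grep -E "pos|^force"
python3 -m creep '[{"claw":0,"translation":[0.04,0,0],"rot":[0,0,0]},{"claw":0,"translation":[0,0,0],"rot":[0,0,0]}]'| grep -E "pos|^force"
python3 -m creep '[{"claw":0,"translation":[0.04,0,0],"rot":[0,0,0]},{"claw":0,"translation":[0,0,0],"rot":[0,0,0]}]'| grep -E "pos|^force"

```

```text
eef_pos: [0.574, 0.1368, 0.0444]
force: [-2.0, -6.0, 4.0]
eef_pos: [0.5742, 0.1378, 0.0445]
force: [-2.6, -6.5, 2.8]
eef_pos: [0.5742, 0.1381, 0.0445]
force: [-3.0, -9.0, 4.5]
```

```bash
python3 - <<'E'
from go import *
s=st();print(RB.T@(s['eef_pos']-O),RB.T@s['force'])
im=snapshot('side')[:,:,::-1]
cv2.imwrite('pics/s3.png',cv2.resize(im[165:305,180:380],None,fx=4,fy=4,interpolation=cv2.INTER_CUBIC))
E
```

```text
[ 0.00615585 -0.0095104   0.00846312] [-1.16400635 -8.70494513  5.72656105]
```

View pics/s3.png

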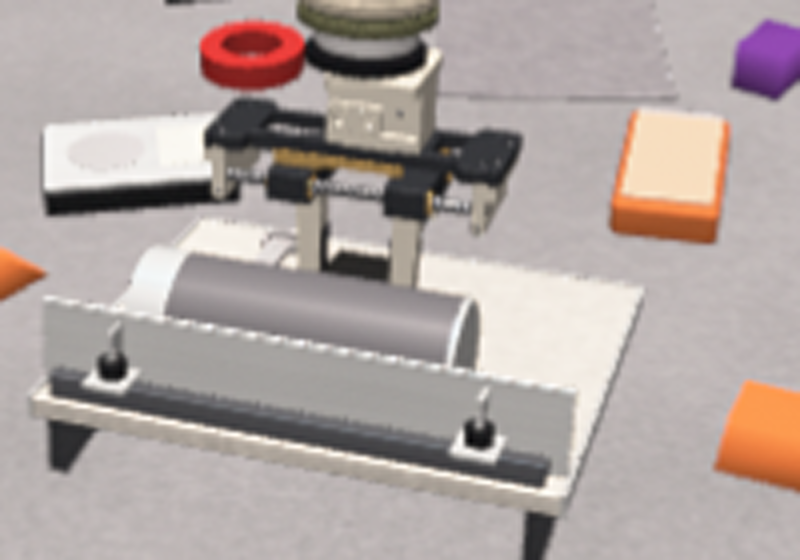

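The can has rolled up to the fence (crop 170–480 px, parallel to it), and the force is starting to rise. Pressing in half-millimetre steps.

```bash

python3 -m creep '[{"claw":0,"translation":[0.02,0,0],"rot":[0,0,0]},{"claw":0,"translation":[0,0,0],"rot":[0,0,0]}]'| grep -E "pos|^force"
python3 -m creep '[{"claw":0,"translation":[0.02,0,0],"rot":[0,0,0]},{"claw":0,"translation":[0,0,0],"rot":[0,0,0]}]'| grep -E "pos|^force"
python3 -c "
from go import *
s=st();print(RB.T@(s['eef_pos']-O),RB.T@s['force'])"
```

```text
eef_pos: [0.5742, 0.1381, 0.0446]
force: [-3.9, -11.6, 4.3]
eef_pos: [0.5742, 0.1382, 0.0445]
force: [-3.9, -14.2, 5.0]
[ 0.00616749 -0.0094861   0.00846757] [ -1.08930687 -13.87866276   7.03992729]
```

```bash

python3 -m creep '[{"claw":0,"translation":[0.016,0,0],"rot":[0,0,0]},{"claw":0,"translation":[0,0,0],"rot":[0,0,0]},{"claw":0,"translation":[0,0,0],"rot":[0,0,0]}]'| grep -E "pos|^force"
python3 -m creep '[{"claw":0,"translation":[0,0,0],"rot":[0,0,0]},{"claw":0,"translation":[0,0,0],"rot":[0,0,0]},{"claw":0,"translation":[0,0,0],"rot":[0,0,0]},{"claw":0,"translation":[0,0,0],"rot":[0,0,0]},{"claw":0,"translation":[0,0,0],"rot":[0,0,0]}]'| grep -E "pos|^force"
python3 -c "
from go import *
s=st();print(RB.T@(s['eef_pos']-O),RB.T@s['force'])"
```

```text
eef_pos: [0.5742, 0.1382, 0.0446]
force: [-4.6, -15.8, 6.2]
eef_pos: [0.5742, 0.1382, 0.0446]
force: [-4.5, -16.1, 6.3]
[ 0.00612543 -0.00945452  0.00847268] [ -1.29452005 -15.61095388   8.59997341]
```

```bash

python3 -m creep '[{"claw":0.62,"translation":[0,0,0],"rot":[0,0,0]},{"claw":0.62,"translation":[0,0,0],"rot":[0,0,0]},{"claw":0.62,"translation":[0,0,0],"rot":[0,0,0]},{"claw":0.62,"translation":[0,0,0],"rot":[0,0,0]},{"claw":0.62,"translation":[0,0,0],"rot":[0,0,0]}]'
python3 -m creep '[{"claw":0.62,"translation":[0,0,-0.4],"rot":[0,0,0]},{"claw":0.62,"translation":[0,0,-0.6],"rot":[0,0,0]},{"claw":0.62,"translation":[-0.3,0,-1],"rot":[0,0,0]},{"claw":0.62,"translation":[-0.5,0,-1],"rot":[0,0,0]},{"claw":0.62,"translation":[-1,0,-1],"rot":[0,0,0]},{"claw":0.62,"translation":[-1,0,-1],"rot":[0,0,0]},{"claw":0.62,"translation":[-1,0,-0.5],"rot":[0,0,0]},{"claw":0.62,"translation":[-0.5,0,0],"rot":[0,0,0]},{"claw":0.62,"translation":[0,0,0],"rot":[0,0,0]},{"claw":0.62,"translation":[0,0,0],"rot":[0,0,0]}]'
python3 -c "
from go import *
s=st();print(RB.T@(s['eef_pos']-O))
cv2.imwrite('pics/t3.png',cv2.resize(snapshot('top')[120:290,140:380,::-1],None,fx=3.3,fy=3.3,interpolation=cv2.INTER_CUBIC))
cv2.imwrite('pics/s4.png',cv2.resize(snapshot('side')[165:305,180:380,::-1],None,fx=4,fy=4,interpolation=cv2.INTER_CUBIC))
"
```

```text
time: 16.9
eef_pos: [0.5747, 0.1411, 0.0449]
eef_rot: [3.141, -0.14, 1.375]
force: [0.4, 0.3, -0.6]
gripper_width: 0.0577
grasp_force: 0.0
time: 17.9
eef_pos: [0.5499, 0.0181, 0.1655]
eef_rot: [-3.141, -0.14, 1.374]
force: [0.1, 0.3, -0.2]
gripper_width: 0.0575
grasp_force: 0.0
[ 0.00557854 -0.11396258  0.14530247]
```

View pics/t3.png

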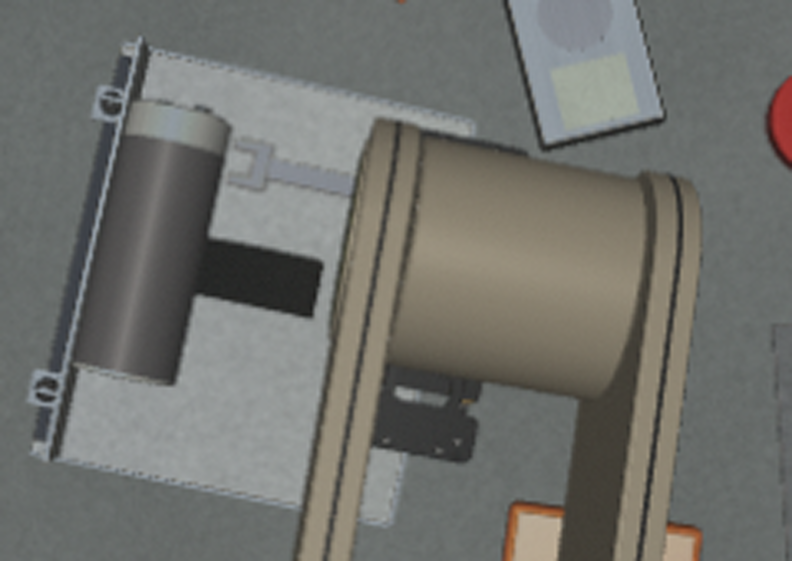

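Can sits at the fence (top view crop 75–230 px), chock bearing on it mid-length (200–320, 240–315); spanner jaws now free at (250,165). Moving to the spanner.

```bash
python3 -c "
from go import *
T=lambda x,y:(x/3.3+140-.35,y/3.3+120-.35)
B=lambda uv,h:RB.T@(onplane('top',T(*uv),O+h*RB[:,2],RB[:,2])-O)
for uv in((424,205),(275,172),(348,182),(228,155),(272,166)):print(uv,B(uv,.0075))
r=B((424,205),.008);k=B((275,172),.007);j=B((232,160),.008)
c=(r+[0,-.016,0]); print('mid via ring',c[1]+.085,'via jaw',j[1]-.085)
go(bd([.0885,-.045,.05]),RT)"
```

```text
(424, 205) [ 0.08696087 -0.11395057  0.0075    ]
(275, 172) [0.08861936 0.00391602 0.0075    ]
(348, 182) [ 0.09249303 -0.05264534  0.0075    ]
(228, 155) [0.09417134 0.04177657 0.0075    ]
(272, 166) [0.09270752 0.00709659 0.0075    ]
mid via ring -0.04491442026887564 via jaw -0.04703170297938262
t 18.0 pos [0.5498 0.0187 0.1652] F [ 0.   0.1 -0.2] w 0.0575 gf 0.0
now-axes [2.73 3.33 3.79] target-axes [2.74 3.32 3.8 ] rot [-0.01 -0.    0.  ]
```

```bash

python3 -m creep '[{"claw":0.48,"translation":[0.6,0.84,0],"rot":[0,0,0]},{"claw":0.48,"translation":[0.7,0.84,0.5],"rot":[0,0,0]},{"claw":0.48,"translation":[0.7,0.84,0.8],"rot":[0,0,0]},{"claw":0.48,"translation":[0.7,0.84,0.9],"rot":[0,0,0]},{"claw":0.48,"translation":[0,0,0.9],"rot":[0,0,0]},{"claw":0.48,"translation":[0,0,0.6],"rot":[0,0,0]},{"claw":0.48,"translation":[0,0,0],"rot":[0,0,0]},{"claw":0.48,"translation":[0,0,0],"rot":[0,0,0]}]'
python3 -c "
from go import *
go(bd([.0895,-.045,.003]),RT)
cv2.imwrite('pics/s5.png',cv2.resize(snapshot('side')[165:305,180:380,::-1],None,fx=4,fy=4,interpolation=cv2.INTER_CUBIC))
"
```

```text
time: 18.8
eef_pos: [0.6477, 0.0797, 0.0839]
eef_rot: [-3.141, -0.14, 1.375]
force: [0.7, -0.0, -0.3]
gripper_width: 0.0447
grasp_force: 0.0
t 18.8 pos [0.6477 0.0797 0.0839] F [ 0.7 -0.  -0.3] w 0.0447 gf 0.0
now-axes [ 0.07 -0.    2.02] target-axes [ 0.07 -0.    2.02] rot [-0. -0.  0.]
```

View pics/s5.png

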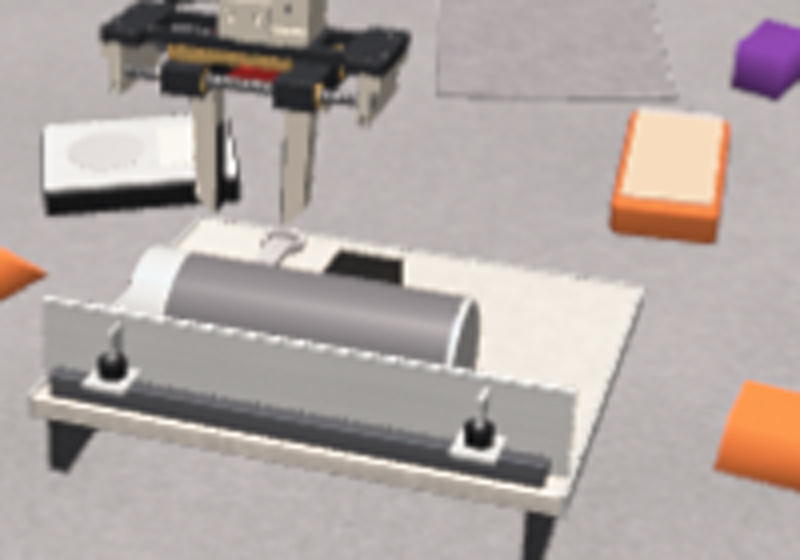

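Fingers (px ~207 and 297) straddle the spanner line, with chock (365,268) well to the side. Descending by feel.

```bash

python3 -m creep '[{"claw":0.48,"translation":[0,0,0.6],"rot":[0,0,0]},{"claw":0.48,"translation":[0,0,0.6],"rot":[0,0,0]},{"claw":0.48,"translation":[0,0,0.5],"rot":[0,0,0]},{"claw":0.48,"translation":[0,0,0.25],"rot":[0,0,0]},{"claw":0.48,"translation":[0,0,0],"rot":[0,0,0]},{"claw":0.48,"translation":[0,0,0],"rot":[0,0,0]}]' | grep -E "pos|^force"
python3 -m creep '[{"claw":0.48,"translation":[0,0,0.04],"rot":[0,0,0]},{"claw":0.48,"translation":[0,0,0],"rot":[0,0,0]},{"claw":0.48,"translation":[0,0,0],"rot":[0,0,0]}]' | grep -E "pos|^force"
python3 -c "
from go import *
s=st();print(RB.T@(s['eef_pos']-O),RB.T@s['force'])"
```

```text
eef_pos: [0.6495, 0.0861, 0.0355]
force: [0.0, 0.5, 0.6]
eef_pos: [0.65, 0.0862, 0.0352]
force: [0.4, -1.0, -0.6]
[ 0.09053736 -0.04673451  0.00430796] [ 0.62494813 -0.96747817 -0.48742924]
```

```bash

python3 -m creep '[{"claw":0.48,"translation":[0,0,0.06],"rot":[0,0,0]},{"claw":0.48,"translation":[0,0,0],"rot":[0,0,0]},{"claw":0.48,"translation":[0,0,0],"rot":[0,0,0]}]' | grep -E "pos|^force"
python3 -m creep '[{"claw":0.48,"translation":[0,0,0.05],"rot":[0,0,0]},{"claw":0.48,"translation":[0,0,0],"rot":[0,0,0]},{"claw":0.48,"translation":[0,0,0],"rot":[0,0,0]}]' | grep -E "pos|^force"
python3 -c "
from go import *
s=st();print(RB.T@(s['eef_pos']-O),RB.T@s['force'])"
```

```text
eef_pos: [0.6495, 0.0864, 0.0331]
force: [0.7, 0.7, 0.3]
eef_pos: [0.6496, 0.0866, 0.0319]
force: [0.1, 0.3, 0.1]
[ 0.09006444 -0.04683288  0.00091706] [0.04907904 0.32421455 0.07565708]
```

```bash

python3 -m creep '[{"claw":0,"translation":[0,0,0],"rot":[0,0,0]},{"claw":0,"translation":[0,0,0],"rot":[0,0,0]},{"claw":0,"translation":[0,0,0],"rot":[0,0,0]},{"claw":0,"translation":[0,0,0],"rot":[0,0,0]},{"claw":0,"translation":[0,0,0],"rot":[0,0,0]},{"claw":0,"translation":[0,0,0],"rot":[0,0,0]}]'
python3 -m creep '[{"claw":0,"translation":[0,0,-0.06],"rot":[0,0,0]},{"claw":0,"translation":[0,0,-0.06],"rot":[0,0,0]},{"claw":0,"translation":[0,0,0],"rot":[0,0,0]}]'
```

```text
time: 20.95
eef_pos: [0.6497, 0.0866, 0.032]
eef_rot: [3.141, -0.14, 1.375]
force: [0.2, -0.1, -0.5]
gripper_width: 0.0167
grasp_force: 30.0
time: 21.25
eef_pos: [0.6496, 0.0861, 0.0351]
eef_rot: [3.141, -0.14, 1.375]
force: [0.7, -0.5, -1.4]
gripper_width: 0.0164
grasp_force: 30.0
```

```bash

python3 -m creep '[{"claw":0,"translation":[-0.3,0,-0.03],"rot":[0,0,0]},{"claw":0,"translation":[-0.5,0,-0.05],"rot":[0,0,0]},{"claw":0,"translation":[-0.6,0,-0.1],"rot":[0,0,0]},{"claw":0,"translation":[-0.7,0,-0.2],"rot":[0,0,0]},{"claw":0,"translation":[-0.7,0,-0.7],"rot":[0,0,0]},{"claw":0,"translation":[-0.7,0,-0.8],"rot":[0,0,0]},{"claw":0,"translation":[-0.5,0,-1],"rot":[0,0,0]},{"claw":0,"translation":[0,0,-1],"rot":[0,0,0]},{"claw":0,"translation":[0,0,0],"rot":[0,0,0]}]'
python3 -c "
from go import *
cv2.imwrite('pics/s6.png',cv2.resize(snapshot('side')[135:275,180:380,::-1],None,fx=4,fy=4,interpolation=cv2.INTER_CUBIC))
im=snapshot('top');cv2.imwrite('pics/t6.png',im[:,:,::-1])
go([.445,-.381,.06],down(78.8))
"
```

```text
time: 22.15
eef_pos: [0.6301, -0.0271, 0.1218]
eef_rot: [3.133, -0.14, 1.374]
force: [1.8, 0.6, -0.7]
gripper_width: 0.0164
grasp_force: 30.0
t 22.2 pos [ 0.6278 -0.0252  0.1173] F [ 0.2  0.2 -3. ] w 0.0163 gf 29.974630773067474
now-axes [-15.55  -4.39   0.11] target-axes [-15.38  -4.41   2.29] rot [ 0.02 -1.   -0.01]
```

View pics/s6.png

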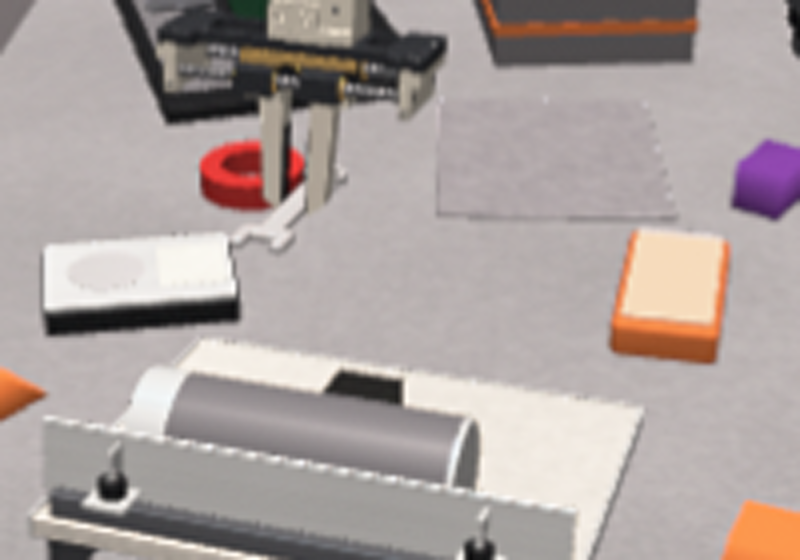

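Spanner held level by its shank (crop 235–345, 175–245); can and chock unmoved at the fence. Carrying to the mat.

```bash

python3 -m creep '[{"claw":0,"translation":[0,0,0],"rot":[0,-0.5,0]},{"claw":0,"translation":[0,0,0],"rot":[0,-0.5,0]},{"claw":0,"translation":[-0.5,-0.15,0],"rot":[0,0,0]},{"claw":0,"translation":[-0.9,-0.25,0],"rot":[0,0,0]},{"claw":0,"translation":[-0.9,-0.25,0],"rot":[0,0,0]},{"claw":0,"translation":[-0.9,-0.25,0],"rot":[0,0,0]},{"claw":0,"translation":[-0.9,-0.25,0],"rot":[0,0,0]},{"claw":0,"translation":[-0.9,-0.25,0],"rot":[0,0,0]},{"claw":0,"translation":[-0.9,-0.25,0],"rot":[0,0,0]},{"claw":0,"translation":[-0.9,-0.25,0],"rot":[0,0,0]}]'
python3 -m creep '[{"claw":0,"translation":[-0.9,-0.25,0],"rot":[0,0,0]},{"claw":0,"translation":[-0.9,-0.25,0],"rot":[0,0,0]},{"claw":0,"translation":[-0.9,-0.25,0],"rot":[0,0,0]},{"claw":0,"translation":[-0.9,-0.25,0.2],"rot":[0,0,0]},{"claw":0,"translation":[-0.9,-0.25,0.3],"rot":[0,0,0]},{"claw":0,"translation":[-0.9,-0.25,0.3],"rot":[0,0,0]},{"claw":0,"translation":[-0.9,-0.25,0.3],"rot":[0,0,0]},{"claw":0,"translation":[-0.9,-0.25,0.3],"rot":[0,0,0]},{"claw":0,"translation":[-0.9,-0.25,0.3],"rot":[0,0,0]},{"claw":0,"translation":[-0.5,-0.25,0.3],"rot":[0,0,0]}]'
python3 -m creep '[{"claw":0,"translation":[0,0,0.2],"rot":[0,0,0]},{"claw":0,"translation":[0,0,0],"rot":[0,0,0]},{"claw":0,"translation":[0,0,0],"rot":[0,0,0]}]'
python3 -c "
from go import *
go([.445,-.381,.008],down(78.8))
cv2.imwrite('pics/s7.png',cv2.resize(snapshot('side')[100:240,220:420,::-1],None,fx=4,fy=4,interpolation=cv2.INTER_CUBIC))
"
```

```text
time: 23.25
eef_pos: [0.5461, -0.1824, 0.115]
eef_rot: [-3.14, -0.002, 1.375]
force: [-0.4, -0.4, -1.2]
gripper_width: 0.0168
grasp_force: 30.0
time: 24.25
eef_pos: [0.4429, -0.3813, 0.0649]
eef_rot: [-3.141, -0.002, 1.374]
force: [-0.4, 0.2, -1.6]
gripper_width: 0.0164
grasp_force: 30.0
time: 24.55
eef_pos: [0.4451, -0.3795, 0.0616]
eef_rot: [3.141, -0.001, 1.376]
force: [0.4, -0.3, -0.9]
gripper_width: 0.0161
grasp_force: 30.0
t 24.6 pos [ 0.4451 -0.3795  0.0616] F [ 0.4 -0.3 -0.9] w 0.0161 gf 29.97475504875183
now-axes [-0.06  0.01  2.14] target-axes [-0.06  0.01  2.14] rot [ 0.   -0.01  0.  ]
```

View pics/s7.png

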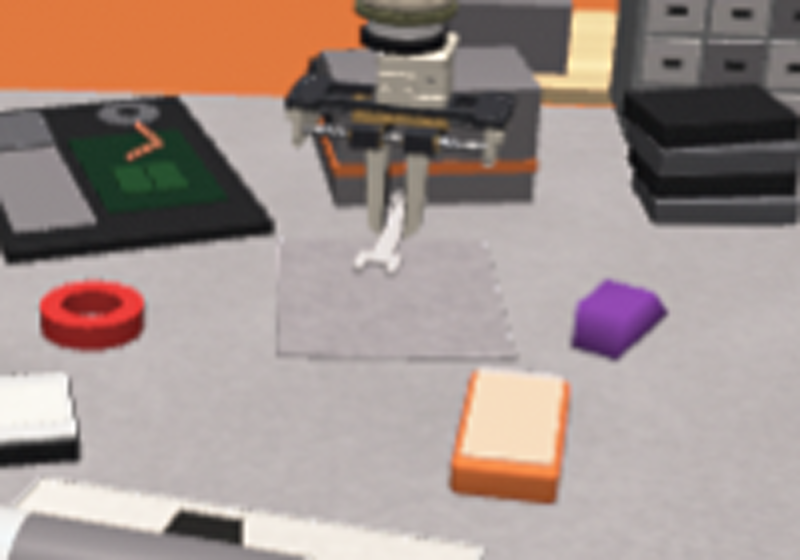

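The spanner (crop 355–405, 190–270) hangs over the middle of the mat, jaws toward the camera. Lowering by feel.

```bash

python3 -m creep '[{"claw":0,"translation":[0,0,0.5],"rot":[0,0,0]},{"claw":0,"translation":[0,0,0.6],"rot":[0,0,0]},{"claw":0,"translation":[0,0,0.5],"rot":[0,0,0]},{"claw":0,"translation":[0,0,0.4],"rot":[0,0,0]},{"claw":0,"translation":[0,0,0],"rot":[0,0,0]},{"claw":0,"translation":[0,0,0],"rot":[0,0,0]}]'| grep -E "pos|^force"
python3 -m creep '[{"claw":0,"translation":[0,0,0.07],"rot":[0,0,0]},{"claw":0,"translation":[0,0,0],"rot":[0,0,0]},{"claw":0,"translation":[0,0,0],"rot":[0,0,0]}]'| grep -E "pos|^force"
python3 -m creep '[{"claw":0,"translation":[0,0,0.05],"rot":[0,0,0]},{"claw":0,"translation":[0,0,0],"rot":[0,0,0]},{"claw":0,"translation":[0,0,0],"rot":[0,0,0]}]'| grep -E "pos|^force"
```

```text
eef_pos: [0.4447, -0.3802, 0.0113]
force: [-0.2, -0.3, -1.7]
eef_pos: [0.4452, -0.3808, 0.0107]
force: [0.6, -0.5, -2.5]
eef_pos: [0.4449, -0.3804, 0.0089]
force: [1.3, 0.2, -1.8]
```

```bash

python3 -m creep '[{"claw":0,"translation":[0,0,0.05],"rot":[0,0,0]},{"claw":0,"translation":[0,0,0],"rot":[0,0,0]},{"claw":0,"translation":[0,0,0],"rot":[0,0,0]}]'| grep -E "pos|^force"
python3 -m creep '[{"claw":0,"translation":[0,0,0.05],"rot":[0,0,0]},{"claw":0,"translation":[0,0,0],"rot":[0,0,0]},{"claw":0,"translation":[0,0,0],"rot":[0,0,0]}]'| grep -E "pos|^force"
python3 -m creep '[{"claw":0,"translation":[0,0,0.04],"rot":[0,0,0]},{"claw":0,"translation":[0,0,0],"rot":[0,0,0]},{"claw":0,"translation":[0,0,0],"rot":[0,0,0]}]'| grep -E "pos|^force"
```

```text
eef_pos: [0.4448, -0.3804, 0.0075]
force: [-0.7, -0.4, -0.8]
eef_pos: [0.4449, -0.3804, 0.0063]
force: [-0.6, -0.1, -1.3]
eef_pos: [0.4449, -0.3804, 0.0053]
force: [-1.0, 0.3, -2.0]
```

```bash

python3 -m creep '[{"claw":0,"translation":[0,0,0.02],"rot":[0,0,0]},{"claw":0,"translation":[0,0,0],"rot":[0,0,0]},{"claw":0.5,"translation":[0,0,0],"rot":[0,0,0]},{"claw":0.5,"translation":[0,0,0],"rot":[0,0,0]},{"claw":0.5,"translation":[0,0,0],"rot":[0,0,0]},{"claw":0.5,"translation":[0,0,0],"rot":[0,0,0]},{"claw":0.5,"translation":[0,0,-0.2],"rot":[0,0,0]},{"claw":0.5,"translation":[0,0,-0.6],"rot":[0,0,0]},{"claw":0.5,"translation":[0,0,-1],"rot":[0,0,0]},{"claw":0.5,"translation":[0,0,-1],"rot":[0,0,0]}]'
python3 -m creep '[{"claw":0.5,"translation":[-1,0,-1],"rot":[0,0,0]},{"claw":0.5,"translation":[-1,0,-1],"rot":[0,0,0]},{"claw":0.5,"translation":[-1,0,-1],"rot":[0,0,0]},{"claw":0.5,"translation":[-1,0,0],"rot":[0,0,0]},{"claw":0.5,"translation":[-1,0,0],"rot":[0,0,0]},{"claw":0.5,"translation":[-1,0,0],"rot":[0,0,0]},{"claw":0.5,"translation":[0,0,0],"rot":[0,0,0]},{"claw":0.5,"translation":[0,0,0],"rot":[0,0,0]}]'
python3 -c "
from go import *
a=snapshot('side')[100:310,180:380,::-1];b=snapshot('top')[110:310,140:480,::-1]
a=cv2.resize(a,(390,410));b=cv2.resize(b,(400,235))
c=np.zeros((410,790,3),np.uint8);c[:,:390]=a;c[:235,390:]=b
cv2.imwrite('pics/f.png',c)"
```

```text
time: 27.7
eef_pos: [0.4448, -0.3804, 0.0766]
eef_rot: [3.141, -0.0, 1.375]
force: [0.5, -0.6, 0.7]
gripper_width: 0.0467
grasp_force: 0.0
time: 28.5
eef_pos: [0.4156, -0.5278, 0.1507]
eef_rot: [3.14, -0.0, 1.374]
force: [-0.4, 0.2, -0.2]
gripper_width: 0.0465
grasp_force: 0.0
```

View pics/f.png

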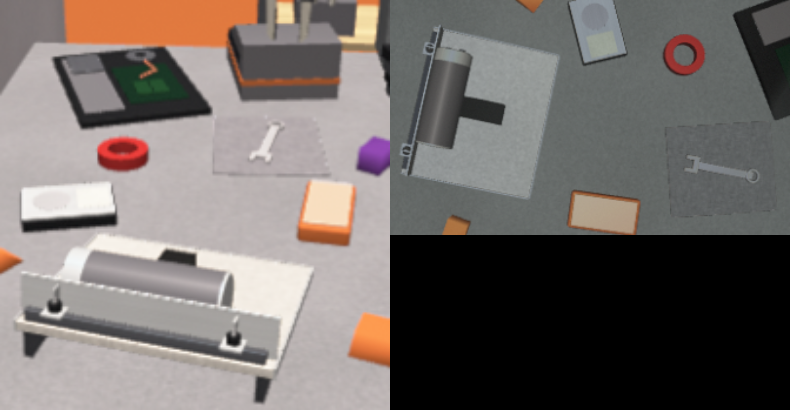

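The spanner lies flat on the mat (top inset 685–760, 155–180), the can is at the fence with the chock bearing on it, and the other things have not moved.

```bash
python3 -c "
from bench import *
print(bot.hand_in())"
```

```text
the job is handed in; nothing more can be done
None
```

I handed the job in at about 29 s: the capacitor is held against the fence by the chock (pressed home at about 16 N), the spanner lies flat on the grey mat, and nothing else was moved.

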